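# Show the rack's tag to the bench camera in the sprung mirror

## Task

First open the lamp by throwing its shutter lever into the notch marked with the little stud. Then take the grip on top of the swivelling mirror and turn it until the camera on the rail, looking at the mirror, sees the round crossed tag on the tube rack in the middle of the mirror. The mirror springs back if let go, so finish still gripping it and holding it steady at that angle, and do not knock the other things about.

Things in the scene. Friction and masses are not known exactly. Their poses are not given: they have to be found in the camera images.
- lever (a joint): angle of the lamp's shutter lever (rad) about its upright pivot, counter-clockwise seen from above: 0 in the plain notch, 1.0 in the marked one (a steel stud 10 mm wide, 12 mm tall, stands on the box just beyond it). Stops at -0.22 and 1.22. Starts between the notches (0.26 to 0.70); a sprung ball snaps it into a notch from within 0.07; entering takes about 4 N at the knob.
- lever_knob (a point): middle of the gripping height (100 mm above the table) of the lever's upright black knob, a round post 18 mm in diameter, from 75 to 120 mm above the table, 70 mm from the pivot; moves with the lever. The lever is a flat steel bar on a fixed grey lamp box, 140 x 120 mm, 55 mm high, on the robot's left; nothing around the knob is taller than 75 mm.
- lever_pivot (a point): fixed point on the lever's upright pivot axis, at the gripping height of the knob (100 mm)
- notch_marked (a point): fixed point where lever_knob is when the lever lies in the marked notch
- mirror: mirror, face 60 x 45 mm, middle 82.5 mm up, black back, on an upright swivel axis at one end of a fixed aluminium rail (330 x 70 x 10 mm). Origin on the axis at table height; x level, square out of the face; z up; the axis lies in the face. A spring (0.05 N m/rad, preload 0.015 N m) parks it at a stop, nearly facing the camera; from there it turns only anticlockwise from above, up to 1.35 rad.
- mirror_grip (a point): centre of the black bar grip on top of the mirror, on the swivel axis, 140 mm above the table: 10 mm thick (along the mirror's x), 36 mm long (along the mirror's y), 30 mm tall (125 to 155 mm). The mirror's frame below it ends at 108 mm.
- camera_lens (a point): centre of the front of the black camera's lens (camera 56 x 60 x 50 mm, lens tube 36 mm wide), at the other end of the rail, 200 mm from the mirror's axis and 82.5 mm above the table, looking straight at the axis
- tag (a point): centre of the tag, an upright white disc 44 mm in diameter and 4 mm thick with a black cross on both faces, on the edge of the white tube rack (150 x 60 mm, 60 mm high, with some stoppered tubes), 82.5 mm above the table and 160 to 240 mm from the mirror. The rack is fixed and stands off the rail's side, beyond it.
- sight (a point): a reckoned frame, nothing to be seen: the camera's line of sight after it is reflected at the middle of the mirror. Origin at the middle of the mirror, 82.5 mm above the table; x along the reflected line, z up. It turns twice as far as the mirror. The tag stands in the middle of the mirror when this x axis points at it.
- dish: Petri dish, 90 mm wide and 15 mm tall, lying loose; origin under its centre. Bystander.
- dish_stack: loose stack of seven Petri dishes, 90 mm wide, 105 mm tall; origin under its centre. Bystander.
- dropper: loose white dropper bottle, 30 mm wide, 68 mm tall; origin under its centre. Bystander.
- pen: black pen, 12 mm thick, 130 mm long along its x, lying loose; origin under its middle. Bystander.
- spirit_lamp: unlit glass spirit lamp, 76 mm wide, 62 mm tall, loose; origin under its centre. Bystander.
- empty_rack: green empty tube rack, 70 x 190 mm, 65 mm tall, loose; origin under its centre. Bystander.
- tip_box: blue box with a clear lid, 112 x 77 mm, 59 mm tall, loose; origin under its centre. Bystander.
Things that resemble listed ones, but are neither listed nor needed, are in the scene too. What is shaped like the part that bears tag but yellow is not meant. Leave any purple look-alike of the part that bears lever alone.

How it is judged:
On the way, in this order (a step that is already met when the one before it is completed fails the run):
1. the shutter lever lies in the marked notch (value of joint lever between 0.9 and 1.1 rad), for 0.2 s.
2. the gripped mirror shows the tag in its middle to the camera (all of step 1 and y of tag in the frame of sight between -0.022 and 0.022 m and x of tag in the frame of sight above 0.05 m and contact force between the fingers and mirror above 0.5 N), for 0.3 s.
At the end, for the whole second after the job is handed in: The lever lies in the marked notch (within 0.1 rad); the fingers still hold the mirror (contact above 0.5 N) and it stands still (under 0.15 rad/s), at an angle where the camera's line of sight, reflected at the mirror's middle, passes within 22 mm (the tag's radius) of the tag's centre (all of step 2 and angular speed of mirror below 0.15 rad/s); the arm keeps its last pose, push and grip.
It fails at once if a loose bystander (dish, stack, bottle, pen, spirit lamp, rack or box) is knocked out of its place (moved over 30 mm) (distance of any of dish, dish_stack, dropper, pen, spirit_lamp, empty_rack, tip_box from where it was at the start of the episode above 0.03 m).
It also fails if it takes over 48 s, if anything falls off the work surface, if the arm or the gripper's body presses on something with over 40 N, if the wrist force passes 120 N, or if a joint passes its speed limit or range.

## Robot

A 6-joint arm with a two-finger parallel gripper is mounted at the origin on the work surface. World frame = base frame: x ahead of the robot, y to its left, z up, the work surface at z = 0. Lengths are in m, angles in rad, forces in N, time in s.
With the tool pointing down it reaches from about 0.3 to 0.75 m from the base axis. Payload 8.5 kg.
Tool frame: the origin (TCP) lies on the centre line of the jaws, within the pads' length; the fingertips stand 19 mm ahead of it and the grasp point (between the pads) is the TCP; z points along the fingers, y is the line along which they close (so a half turn about z gives the same grasp; the last joint's range is limited). The gripper opens to 85 mm and grips with 20 to 120 N. Pads are 22 mm wide; open, the fingers measure 114 mm over their backs; the gripper's body (76 mm by 85 mm) begins 54 mm behind the grasp point. The pads swing forward as they close: fully open they stand 13 mm farther back than shut.
Start: joints at [1.047, 0.381, 1.297, -0, 1.464, -0.215], TCP at [0.167, 0.524, 0.25] pointing down, gripper open.
Joint ranges: [-3.11, 3.11], [-0.89, 2.33], [0.22, 2.48], [-1.42, 4.56], [0.17, 2.85], [-2.88, 2.88]. Speed limits (rad/s): [2.39, 2.39, 3.14, 3.14, 3.14, 3.14].

## Interface

Orientations are given as a rotation vector (axis times angle).
In Python, from rig import ctrl gives the robot as it stands.
- The arm moves only by the tool carry_out, never from a script. Its argument "series" is a list of rows, each a list of 5 numbers: the shift along the tool's x, y, z in m, then the turn about the tool's z in rad, then the finger opening in m, from 0 to 0.0854. A call has 1 to 12 rows; each row shifts and turns the commanded pose from where the row before left it, along the tool's axes as they then stand; what a row does not reach is not made up. A row lasts 1/12 s, in which the tool goes at most 41.7 mm and 7.16 degrees, less where a joint would pass 70% of its speed; a pose out of reach is approached as far as the arm can. A call is refused whole if a number of a shift passes 0.0417 or a number of a turn 0.125, either way. A call with a gripper value outside its range is refused whole. The fingers move at their own pace and stop on an object; "force" is the grip in N (left out, the last holds). Time passes only in rows, so rows that do not move let the fingers close. It gives the time, the measured TCP pose, the force, the opening and the grip force at its end, in the units of the state.
- ctrl.read_state(): the state, without advancing time (a new reading comes with each control period).
- ctrl.grab_frame(name): name is "side" or "top" or "wrist"; returns (picture, depth): 400x640x3 uint8, blue, green, red; 400x640 float32, m along the optical axis (not along the pixel's ray), 0 where there is no reading.
- ctrl.camera_info(name): a dict with "fx", "fy", "cx", "cy" (pixels), "R" (3x3) and "t" (3): a world point X has camera coordinates R X + t. Camera axes: x right, y down, z forward; pixel columns grow to the right and rows downward; lengths in m; the calibration is good to about 2 mm. A picture is of the moment at which its call begins: read the wrist's pose just before it. camera_info takes no time and is no camera call; for the wrist camera it gives the pose at the moment of the call.
- ctrl.close_job(): hands the job in; it is judged then, once.
Trained networks look in the newest picture that a camera, given by its name, has taken for a name from the list of things; names that differ only in an ending like _2 or _b are one class to them, and where a whole thing is asked for, a point or a joint stands for the part that bears it (a point fixed in the world has none). Each returns a list of dicts, best first, with "score" (0 to 1); they miss things now and then, are a little off and sometimes report something else, mostly with a low value. They report only what shows in the picture. A call takes as long as a camera call. They do not tell look-alikes from the thing itself.
- ctrl.outline_of(target, camera): "mask" (400x640 bool, what is visible of it) and "bbox" ([left, top, width, height] in pixels, round what is visible of it).
The state is a dict: "clock": time; "joint_positions": joint angles; "joint_velocities": joint speeds; "tau": joint torques, N m; "eef_pos": TCP position; "tool_rot": TCP orientation; "ft_force": force on the tool from outside, world axes, zero at the start; "moment": the same for the moment, N m; "width": opening from 0.0 (shut) to 1.0 (fully open); "finger_force": force on a finger pad.
Only numpy, scipy, OpenCV 4.12 (cv2) and the standard library are available. Lean on these libraries where they do the work, as an engineer would, in place of code of your own. Each camera call takes 0.05 s, during which the arm holds its last target. There are 200 camera calls.

## Working session

There is one attempt and no reset: what is moved stays moved. The work goes in short steps, Python scripts to look and compute and a tool call to move; the robot and the scene stay as the last step left them, time stands still between calls to the robot, and variables do not carry over. Pictures are saved under pics/ and viewed, at most 10 in all, crops included, and the job is handed in when it is done.

Besides the shell and the picture viewer there is one more tool, called after "Emit:" by a JSON object that holds its "fn" and its "kwargs", one argument or row to a line. carry_out: Moves the arm, as the interface text tells. Its arguments: {"type":"object","properties":{"series":{"type":"array"},"force":{"type":"number"}},"required":["series"]}

```bash
mkdir -p pics
cat > h.py <<'E'
import numpy as np, cv2
from rig import ctrl
def shot(n,f=None):
    ci=ctrl.camera_info(n); p,d=ctrl.grab_frame(n)
    if f: cv2.imwrite('pics/'+f,p)
    np.savez('/tmp/'+n+'.npz',p=p,d=d,**{k:np.array(ci[k]) for k in ci})
    return p,d,ci
def cloud(d,ci):
    v,u=np.mgrid[0:400,0:640]
    c=np.stack([(u-ci['cx'])/ci['fx']*d,(v-ci['cy'])/ci['fy']*d,d],-1)
    return (c-np.array(ci['t']))@np.array(ci['R'])
def load(n):
    z=np.load('/tmp/'+n+'.npz'); ci={k:z[k] for k in ['fx','fy','cx','cy','R','t']}
    return z['p'],z['d'],ci
E
python3 - <<'E'
from h import *
for n in ['top','side']:
    p,d,ci=shot(n,n+'1.png'); W=cloud(d,ci); print(n, np.round(ci['R'],2).tolist(),np.round(ci['t'],2),ci['fx'])
    for t in ['lever','lever_knob','mirror','mirror_grip','camera_lens','tag']:
        for o in ctrl.outline_of(t,n)[:3]:
            m=o['mask']&(d>0); 
            if m.any(): print(t,round(o['score'],2),o['bbox'],np.round(np.median(W[m],0),3),np.round(W[m].max(0),3))
E
```

```text
top [[-0.01, -1.0, -0.02], [-1.0, 0.01, -0.04], [0.04, 0.02, -1.0]] [0.09 0.5  1.37] 369.8330633510783
lever 0.71 [157.0, 211.9, 24.3, 37.0] [0.393 0.624 0.074] [0.457 0.652 0.123]
lever 0.67 [230.3, 244.5, 32.0, 35.5] [0.269 0.355 0.074] [0.324 0.392 0.127]
lever 0.66 [245.5, 185.2, 12.9, 36.2] [0.475 0.317 0.074] [0.536 0.33  0.125]
lever_knob 0.71 [234.9, 245.3, 30.6, 33.7] [0.286 0.337 0.073] [0.331 0.391 0.127]
lever_knob 0.7 [250.8, 193.2, 8.2, 36.1] [0.477 0.318 0.074] [0.537 0.333 0.125]
lever_knob 0.48 [437.0, 196.0, 60.6, 27.6] [ 0.455 -0.441  0.064] [ 0.504 -0.35   0.073]
mirror_grip 0.62 [331.1, 196.3, 0.3, 13.1] [0.486 0.053 0.152] [0.513 0.057 0.158]
camera_lens 0.72 [316.3, 188.6, 94.6, 28.6] [ 0.475 -0.07   0.011] [0.53  0.102 0.158]
tag 0.66 [346.0, 112.5, 46.5, 24.1] [ 0.762 -0.099  0.059] [ 0.825 -0.023  0.111]
tag 0.64 [299.0, 132.5, 39.0, 18.5] [0.704 0.087 0.059] [0.754 0.163 0.111]
side [[0.79, -0.61, -0.02], [-0.34, -0.42, -0.84], [0.5, 0.68, -0.54]] [-0.37  0.28  1.08] 383.8893467650367
lever 0.76 [259.1, 169.9, 33.2, 12.3] [0.468 0.317 0.076] [0.543 0.354 0.
[... 274 characters left out ...]
 44.2, 22.7] [0.271 0.366 0.075] [0.355 0.589 0.123]
lever_knob 0.51 [203.7, 146.9, 32.5, 11.7] [0.35  0.635 0.078] [0.448 0.651 0.123]
mirror 0.71 [311.7, 184.2, 14.7, 26.4] [0.491 0.05  0.097] [0.645 0.266 0.157]
mirror_grip 0.74 [309.8, 183.3, 17.4, 24.4] [0.49  0.05  0.098] [0.645 0.266 0.157]
camera_lens 0.87 [309.5, 185.9, 65.5, 82.2] [ 0.467 -0.102  0.021] [0.622 0.208 0.157]
camera_lens 0.57 [255.3, 213.3, 34.4, 14.5] [0.363 0.158 0.01 ] [0.423 0.178 0.018]
tag 0.77 [341.4, 167.2, 37.4, 36.5] [0.7   0.07  0.059] [0.859 0.278 0.11 ]
tag 0.66 [386.6, 178.8, 40.4, 46.9] [ 0.759 -0.116  0.059] [0.929 0.066 0.11 ]
tag 0.55 [326.4, 141.8, 29.1, 36.4] [0.78  0.295 0.062] [0.913 0.491 0.111]
```

Run:
```python
from h import *
p,_,_=load('top'); cv2.imwrite('pics/t2.png',cv2.resize(p[100:310,120:440],(800,525),interpolation=cv2.INTER_CUBIC))
p,_,_=load('side'); cv2.imwrite('pics/s2.png',cv2.resize(p[120:320,170:450],(800,571),interpolation=cv2.INTER_CUBIC))
```

```text
(no output)
```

View pics/t2.png

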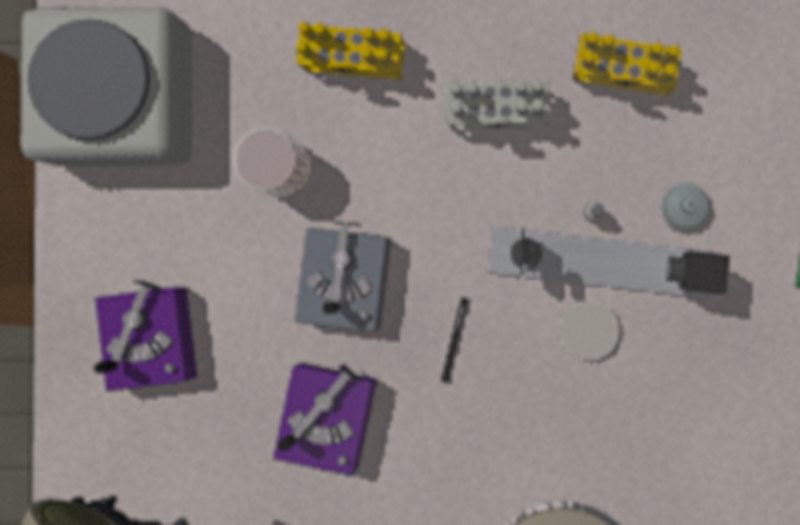

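View pics/s2.png

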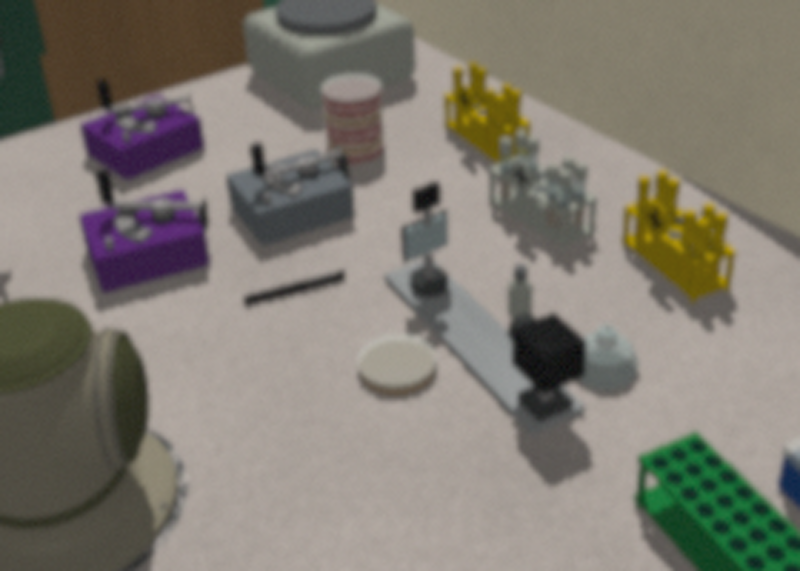

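The top view shows the grey lamp box (crop 345,280) with its knob at about (332,305), and purple look-alikes to its left and below. The mirror is at (525,252), the camera at (705,272) and the white rack at (500,103). Next I'll get the local geometry.

Run:
```python
from h import *
from scipy.spatial.transform import Rotation as Ro
s=ctrl.read_state(); R=Ro.from_rotvec(s['tool_rot']).as_matrix(); print(np.round(R,3).tolist(),s['eef_pos'],s['clock'])
for n in ['top','side']:
    p,d,ci=load(n); W=cloud(d,ci); W[d==0]=9
    def rep(name,x0,x1,y0,y1,z0,z1):
        m=(W[...,0]>x0)&(W[...,0]<x1)&(W[...,1]>y0)&(W[...,1]<y1)&(W[...,2]>z0)&(W[...,2]<z1)
        if m.any(): print(n,name,m.sum(),np.round(W[m].mean(0),3),np.round(W[m].min(0),3),np.round(W[m].max(0),3))
    rep('knob',.39,.56,.24,.40,.09,.13)
    rep('bar',.39,.56,.24,.40,.065,.085)
    rep('box',.39,.56,.24,.40,.045,.06)
    rep('grip',.42,.55,0.0,.1,.125,.165)
    rep('cam',.40,.56,-.2,-.1,.09,.12)
    rep('rail',.40,.56,-.2,.1,.006,.015)
    rep('dishstack',.55,.7,.3,.5,.1,.12)
    rep('dropper',.45,.6,-.1,.02,.05,.08)
    rep('pen',.3,.5,.08,.2,.006,.02)
p,d,ci=shot('wrist','w1.png')
print(np.round(ci['R'],2).tolist(),np.round(-np.array(ci['R']).T@ci['t'],3),ci['fx'])
```

```text
[[-0.953, 0.304, 0.0], [0.304, 0.953, 0.0], [-0.0, 0.0, -1.0]] [0.16718005 0.52397489 0.2503508 ] 0.7
top knob 26 [0.416 0.322 0.116] [0.408 0.315 0.101] [0.423 0.33  0.125]
top bar 143 [0.476 0.315 0.073] [0.403 0.28  0.065] [0.536 0.352 0.085]
top box 984 [0.459 0.319 0.054] [0.391 0.252 0.045] [0.538 0.386 0.06 ]
top grip 33 [0.491 0.049 0.154] [0.474 0.046 0.148] [0.508 0.053 0.158]
top cam 196 [ 0.461 -0.178  0.104] [ 0.434 -0.2    0.092] [ 0.49  -0.149  0.113]
top rail 1129 [ 0.475 -0.048  0.01 ] [ 0.401 -0.2    0.006] [0.56  0.098 0.015]
top dishstack 478 [0.626 0.417 0.105] [0.581 0.371 0.1  ] [0.67  0.46  0.114]
top dropper 20 [ 0.551 -0.051  0.065] [ 0.543 -0.059  0.05 ] [ 0.562 -0.045  0.071]
top pen 167 [0.409 0.134 0.01 ] [0.303 0.083 0.006] [0.5   0.196 0.019]
side knob 39 [0.416 0.32  0.108] [0.409 0.315 0.09 ] [0.426 0.331 0.124]
side bar 118 [0.476 0.314 0.074] [0.4   0.284 0.065] [0.54  0.33  0.085]
side box 450 [0.455 0.304 0.055] [0.39  0.251 0.045] [0.541 0.389 0.06 ]
side grip 88 [0.49  0.047 0.144] [0.472 0.043 0.126] [0.51  0.056 0.159]
side cam 167 [ 0.457 -0.181  0.105] [ 0.431 -0.2    0.09 ] [ 0.491 -0.15   0.113]
side rail 913 [ 0.471 -0.055  0.011] [ 0.4   -0.2    0.006] [0.558 0.1   0.015]
side dishstack 183 [0.626 0.412 0.106] [0.584 0.372 0.1  ] [0.677 0.461 0.113]
side dropper 33 [ 0.55  -0.054  0.062] [ 0.544 -0.06   0.05 ] [ 0.562 -0.047  0.071]
side pen 152 [0.396 0.139 0.011] [0.302 0.081 0.006] [0.499 0.198 0.018]
[[0.3, 0.95, 0.0], [0.91, -0.29, 0.3], [0.28, -0.09, -0.95]] [0.095 0.546 0.373] 308.64710709123966
```

View pics/w1.png

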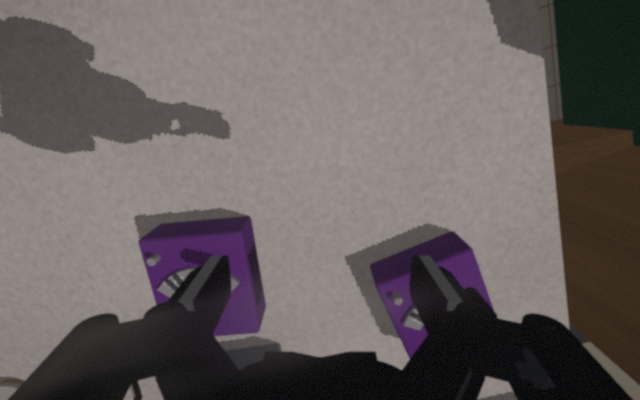

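The wrist picture shows the two purple boxes, each with a stud beyond the counter-clockwise notch, at (152,258) and (397,298). It also shows where the camera is mounted: on the tool's +x side, looking towards the fingers. I'm moving towards the grey lamp.

Emit:
{"fn": "carry_out", "kwargs": {
  "series": [
    [-0.029,-0.015,0,0,0.06],
    [-0.029,-0.015,0,0,0.06],
    [-0.029,-0.015,0,0,0.06],
    [-0.029,-0.015,0,0,0.06],
    [-0.029,-0.015,0,0,0.06],
    [-0.029,-0.015,0,0,0.06],
    [-0.029,-0.015,0,0,0.06],
    [-0.029,-0.015,0,0,0.06],
    [0,0,0,0,0.06],
    [0,0,0,0,0.06]
  ]
}}

```text
clock: 1.58
eef_pos: [0.3526, 0.3383, 0.2503]
tool_rot: [-0.488, -3.103, -0.0]
ft_force: [0.3, 0.4, -0.7]
width: 0.7
finger_force: 0.0
```

Run:
```python
from h import *
s=ctrl.read_state(); print(s['eef_pos'],s['width'])
p,d,ci=shot('wrist','w2.png'); W=cloud(d,ci); W[d==0]=9
x,y,z=W[...,0],W[...,1],W[...,2]
roi=(x>.38)&(x<.56)&(y>.24)&(y<.40)
k=roi&(z>.09)&(z<.125)&(abs(x-.416)<.03)&(abs(y-.321)<.03)
if k.any(): print('knob',k.sum(),W[k].mean(0),W[k].min(0),W[k].max(0))
m=roi&(z>.05)&(z<.058)
(c,sz,a)=cv2.minAreaRect(W[m][:,:2].astype(np.float32)); print('box',m.sum(),c,sz,a)
b=roi&(z>.068)&(z<.08)
print('bar',b.sum(),cv2.fitLine(W[b][:,:2].astype(np.float32),cv2.DIST_HUBER,0,.01,.01).ravel())
```

```text
[0.35257857 0.33827399 0.25031565] 0.699997952179838
knob 468 [0.41341756 0.32453624 0.11186275] [0.40774886 0.31541127 0.09009884] [0.42477679 0.33233024 0.12135787]
box 8176 (0.46271178126335144, 0.3182716369628906) (0.11978968977928162, 0.15262623131275177) 82.3562240600586
bar 955 [ 0.9931982  -0.11643564  0.494595    0.314599  ]
```

View pics/w2.png

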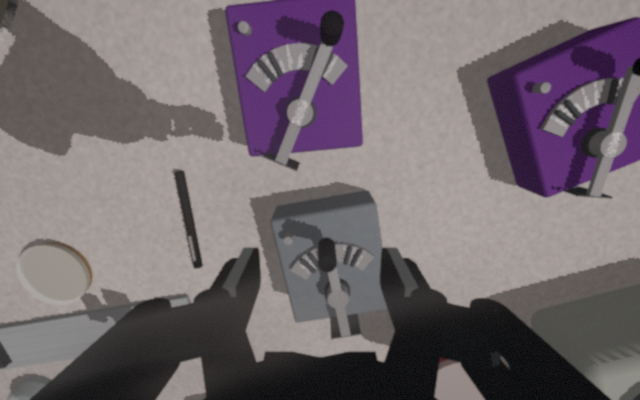

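The wrist picture shows the grey box with the knob at (326,245), the hub at (337,300) and the stud at (288,240), which is the counter-clockwise side.

Run:
```python
from h import *
p,d,ci=load('wrist'); R,t=ci['R'],ci['t']; C=-R.T@t
def on(u,v,z):
    r=R.T@np.array([(u-ci['cx'])/ci['fx'],(v-ci['cy'])/ci['fy'],1]); return C+r*(z-C[2])/r[2]
W=cloud(d,ci); print('hub',W[296:304,333:341].reshape(-1,3).mean(0).round(3), W[238:243,286:291].reshape(-1,3).mean(0).round(3))
pv=on(337,300,.078); st=on(288,240,.067); print(pv,st,'stud ang',np.arctan2(*(st-pv)[1::-1]),np.hypot(*(st-pv)[:2]))
k=np.array([.4155,.3235]); v=k-pv[:2]; print('knob ang',np.arctan2(v[1],v[0]),np.hypot(*v))
cv2.imwrite('pics/w2c.png',cv2.resize(p[190:345,250:400],(580,600),interpolation=cv2.INTER_CUBIC))
```

```text
hub [0.487 0.314 0.075] [0.404 0.285 0.066]
[0.48503176 0.31515348 0.078     ] [0.4039061  0.28491042 0.067     ] stud ang -2.784758442607444 0.08657953663702983
knob ang 3.022125366182464 0.07003092466020644
```

View pics/w2c.png

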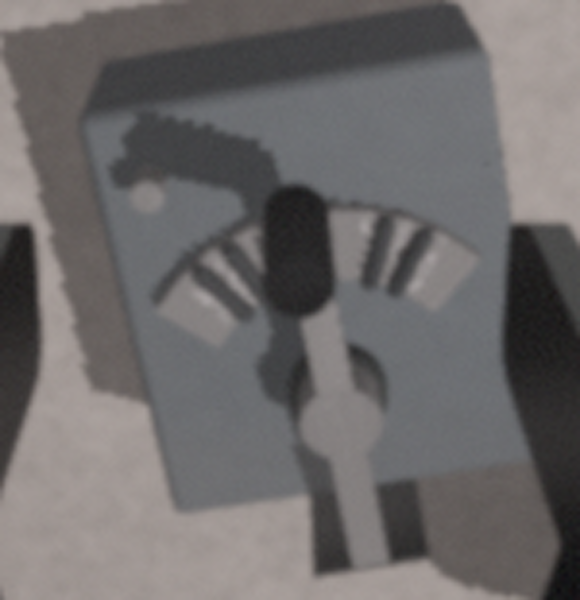

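Emit:
{"fn": "carry_out", "kwargs": {
  "series": [
    [-0.032,0.0025,0.02,0,0.06],
    [-0.0325,0.0025,0.03,0,0.06],
    [0,0,0.035,0,0.06],
    [0,0,0.035,0,0.06],
    [0,0,0.03,0,0.06],
    [0,0,0,0,0.06],
    [0,0,0,0,0.0],
    [0,0,0,0,0.0],
    [0,0,0,0,0.0],
    [0,0,0,0,0.0],
    [0,0,0,0,0.0]
  ],
  "force": 30
}}

```text
clock: 2.55
eef_pos: [0.4134, 0.3254, 0.1042]
tool_rot: [0.482, 3.101, 0.004]
ft_force: [-1.6, 1.4, 7.4]
width: 0.201
finger_force: 29.2
```

Emit:
{"fn": "carry_out", "kwargs": {
  "series": [
    [-0.0013,-0.0055,0,-0.081,0],
    [-0.0013,-0.0055,0,-0.081,0],
    [-0.0013,-0.0055,0,-0.081,0],
    [-0.0013,-0.0055,0,-0.081,0],
    [-0.0013,-0.0055,0,-0.081,0],
    [-0.0013,-0.0055,0,-0.081,0],
    [0,0,0,0,0],
    [0,0,0,0,0],
    [0,0,0,0,0]
  ]
}}

```text
clock: 3.3
eef_pos: [0.4173, 0.2911, 0.1041]
tool_rot: [-0.277, 3.127, -0.0]
ft_force: [-3.2, -5.6, 10.8]
width: 0.202
finger_force: 29.7
```

Emit:
{"fn": "carry_out", "kwargs": {
  "series": [
    [0,0,0,0,0.05],
    [0,0,0,0,0.05],
    [0,0,0,0,0.05],
    [0,0,-0.03,0,0.05],
    [0,0,-0.04,0,0.05],
    [0,0,-0.04,0,0.05],
    [0.03,0,-0.04,0,0.05],
    [0.03,0,0,0,0.05],
    [0,0,0,0,0.05]
  ]
}}

```text
clock: 4.05
eef_pos: [0.3594, 0.2814, 0.2473]
tool_rot: [-0.28, 3.127, 0.002]
ft_force: [-0.4, -0.1, 0.2]
width: 0.583
finger_force: 0.0
```

Run:
```python
from h import *
print(ctrl.read_state()['eef_pos'])
pv=np.array([.485,.315])
for n in ['wrist','top','side']:
    p,d,ci=shot(n); W=cloud(d,ci); W[d==0]=9
    x,y,z=W[...,0],W[...,1],W[...,2]
    k=(z>.09)&(z<.13)&(abs(x-.42)<.04)&(abs(y-.29)<.04)
    if k.any():
        e=(W[k].min(0)+W[k].max(0))/2; v=e[:2]-pv; print(n,k.sum(),e,'lever',.514+np.arctan2(*v[::-1])%(2*np.pi)-3.022)
    # tag: disc points above rack edge
    for q in ctrl.outline_of('tag',n)[:3]:
        print(n,'rackmask',q['score'],q['bbox'])
    m=(x>.62)&(x<.8)&(y>-.02)&(y<.19)&(z>.062)&(z<.115)
    print(n,'rackpts',m.sum())
p,d,ci=load('side'); cv2.imwrite('pics/s3.png',cv2.resize(p[155:215,325:445],(800,400),interpolation=cv2.INTER_CUBIC))
```

```text
[0.35941484 0.28143786 0.24730344]
wrist 478 [0.42097217 0.2901205  0.10553597] lever 1.0042097597088735
wrist rackmask 0.77 [2.1, 364.6, 58.7, 33.3]
wrist rackmask 0.75 [148.9, 359.7, 54.1, 40.3]
wrist rackpts 0
top 27 [0.42034851 0.29022181 0.10705894] lever 0.999583272518445
top rackmask 0.91 [296.4, 134.1, 41.8, 18.0]
top rackmask 0.6 [237.2, 108.4, 42.6, 23.0]
top rackmask 0.45 [295.3, 220.9, 11.9, 32.7]
top rackpts 255
side 42 [0.41955337 0.28896093 0.10750221] lever 1.0122590572785914
side rackmask 0.9 [388.9, 179.5, 36.5, 44.4]
side rackmask 0.76 [338.9, 164.8, 40.2, 40.3]
side rackmask 0.58 [326.1, 140.4, 30.3, 39.0]
side rackpts 400
```

View pics/s3.png

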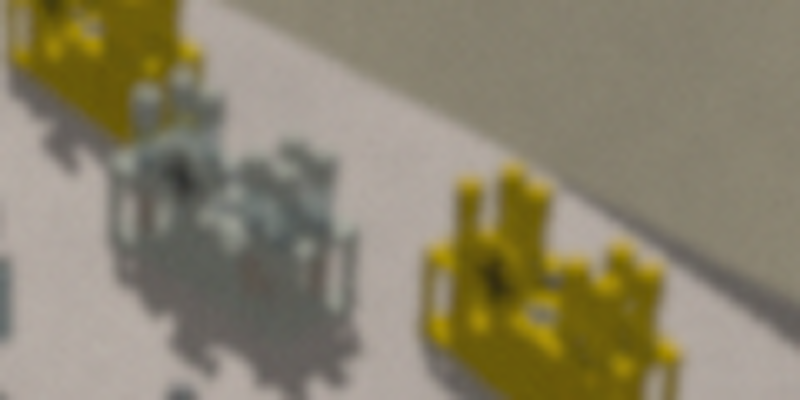

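The lever reads about 1.0, in the marked notch. The side crop shows the white rack's cross-tag at (185,175).

Run:
```python
from h import *
p,d,ci=load('side'); R,t=ci['R'],ci['t']; C=-R.T@t
def on(u,v,z):
    r=R.T@np.array([(u-ci['cx'])/ci['fx'],(v-ci['cy'])/ci['fy'],1]); return C+r*(z-C[2])/r[2]
tag=on(352.75,181.25,.0825); W=cloud(d,ci); print('tag side ray',tag,'depth',np.median(W[180:183,351:355].reshape(-1,3),0))
for n in ['top','side']:
    p,d,ci=load(n); W=cloud(d,ci); W[d==0]=9;x,y,z=W[...,0],W[...,1],W[...,2]
    m=(x>.63)&(x<.78)&(y>-.02)&(y<.19)&(z>.05)&(z<.066); r=cv2.minAreaRect(W[m][:,:2].astype(np.float32)); print(n,'rack',m.sum(),r)
    m=(x>.62)&(x<.71)&(y>.03)&(y<.15)&(z>.068)&(z<.11)
    for q in W[m]: print(np.round(q,3),end=' ')
    print()
    m=(x>.40)&(x<.56)&(y>-.3)&(y<.12)&(z>.006)&(z<.014); r=cv2.minAreaRect(W[m][:,:2].astype(np.float32)); print('rail',r)
    m=(x>.42)&(x<.55)&(y>0)&(y<.1)&(z>.12)&(z<.165); r=cv2.minAreaRect(W[m][:,:2].astype(np.float32)); print('grip',r)
    m=(x>.42)&(x<.52)&(y>-.23)&(y<-.12)&(z>.095)&(z<.115); r=cv2.minAreaRect(W[m][:,:2].astype(np.float32)); print('cam',r)
```

```text
tag side ray [0.67773293 0.08727677 0.0825    ] depth [0.67503943 0.08491095 0.08596191]
top rack 510 ((0.7064296007156372, 0.08819710463285446), (0.06920606642961502, 0.15001393854618073), 0.748256504535675)
[0.703 0.057 0.106] [0.703 0.054 0.103] [0.703 0.05  0.103] [0.703 0.033 0.104] [0.702 0.149 0.101] [0.7   0.145 0.107] [0.701 0.142 0.102] [0.7   0.061 0.104] [0.7   0.057 0.104] [0.699 0.054 0.105] [0.699 0.05  0.109] [0.7   0.047 0.102] [0.699 0.033 0.106] [0.697 0.148 0.109] [0.697 0.145 0.108] [0.697 0.142 0.104] [0.698 0.138 0.098] [0.696 0.061 0.103] [0.696 0.057 0.105] [0.697 0.054 0.101] [0.696 0.05  0.103] [0.696 0.047 0.103] [0.696 0.036 0.104] [0.695 0.033 0.107] [0.694 0.149 0.103] [0.695 0.146 0.099] [0.694 0.142 0.102] [0.694 0.138 0.101] [0.692 0.061 0.107] [0.692 0.057 0.106] [0.692 0.054 0.105] [0.692 0.05  0.107] [0.692 0.047 0.104] [0.692 0.036 0.104] [0.693 0.033 0.102] [0.69  0.149 0.104] [0.69  0.145 0.106] [0.69  0.142 0.106] [0.692 0.139 0.097] [0.69  0.057 0.099] [0.689 0.054 0.103] [0.689 0.05  0.103] [0.694 0.047 0.075] [0.692 0.036 0.089] [0.689 0.03
[... 4183 characters left out ...]
0.675 0.072 0.074] [0.68  0.071 0.073] [0.694 0.059 0.073] [0.692 0.051 0.077] [0.693 0.047 0.079] [0.699 0.048 0.076] [0.699 0.032 0.084] [0.672 0.073 0.071] [0.692 0.057 0.07 ] [0.69  0.05  0.074] [0.694 0.048 0.074] [0.7   0.049 0.071] [0.693 0.031 0.082] [0.689 0.048 0.071] [0.695 0.048 0.069] [0.698 0.046 0.069] [0.695 0.033 0.076] [0.694 0.032 0.068] 
rail ((0.47985002398490906, -0.05928444862365723), (0.15185046195983887, 0.3360573351383209), 0.9493489861488342)
grip ((0.49110448360443115, 0.04847969114780426), (0.013246716931462288, 0.036198802292346954), 85.45076751708984)
cam ((0.4608863890171051, -0.18905897438526154), (0.08310753852128983, 0.05659674480557442), 85.52507019042969)
```

Emit:
{"fn": "carry_out", "kwargs": {
  "series": [
    [0,0,0,0.111,0.05],
    [0,0,0,0.111,0.05],
    [-0.01,-0.0284,0,0,0.05],
    [-0.01,-0.0284,0,0,0.05],
    [-0.01,-0.0284,0,0,0.05],
    [-0.01,-0.0284,0,0,0.05],
    [-0.01,-0.0284,0,0,0.05],
    [-0.01,-0.0284,0,0,0.05],
    [-0.01,-0.0284,0,0,0.05],
    [-0.01,-0.0284,0,0,0.05],
    [0,0,0,0,0.05],
    [0,0,0,0,0.05]
  ]
}}

```text
clock: 5.35
eef_pos: [0.4333, 0.0499, 0.2448]
tool_rot: [-0.075, -3.139, -0.0]
ft_force: [0.1, 0.1, 0.1]
width: 0.587
finger_force: 0.0
```

Run:
```python
from h import *
from scipy.spatial.transform import Rotation as Ro
s=ctrl.read_state(); print(s['eef_pos'],s['joint_positions'],Ro.from_rotvec(s['tool_rot']).as_matrix().round(3).tolist())
p,d,ci=shot('wrist','w3.png'); W=cloud(d,ci); W[d==0]=9
x,y,z=W[...,0],W[...,1],W[...,2]
for a,b in [(.118,.152),(.15,.165)]:
    m=(abs(x-.491)<.03)&(abs(y-.048)<.025)&(z>a)&(z<b)
    if m.sum()>5: print('grip',m.sum(),W[m].mean(0).round(4),W[m].min(0),W[m].max(0),cv2.minAreaRect(W[m][:,:2].astype(np.float32)))
    if m.sum()>5: print(cv2.fitLine(W[m][:,:2].astype(np.float32),cv2.DIST_HUBER,0,.01,.01).ravel())
m=(x>.42)&(x<.5)&(y>-.24)&(y<-.15)&(z>.1)&(z<.115)
if m.sum()>5: print('cam',m.sum(),cv2.minAreaRect(W[m][:,:2].astype(np.float32)))
```

```text
[0.43333632 0.04987032 0.24482737] [-1.58195515e-01  1.85703126e-01  1.59749934e+00  5.95518356e-05
  1.35965868e+00 -1.68104977e+00] [[-0.999, 0.048, -0.001], [0.048, 0.999, 0.0], [0.001, 0.0, -1.0]]
grip 174 [0.4748 0.0494 0.1397] [0.47392431 0.04410938 0.12533373] [0.47717635 0.05405785 0.15186268] ((0.47541603446006775, 0.04915514588356018), (0.009948691353201866, 0.003011958906427026), 87.02693176269531)
[0.08198688 0.9966334  0.47472832 0.04956894]
grip 496 [0.4906 0.0485 0.1542] [0.47397854 0.04331763 0.15004217] [0.51011805 0.05360218 0.15643905] ((0.4920355975627899, 0.04819071292877197), (0.009420713409781456, 0.0362744964659214), 87.6421127319336)
[ 0.99907726 -0.04294914  0.4906475   0.04854977]
cam 3894 ((0.4619651436805725, -0.19146132469177246), (0.08028002083301544, 0.055576201528310776), 82.58740997314453)
```

View pics/w3.png

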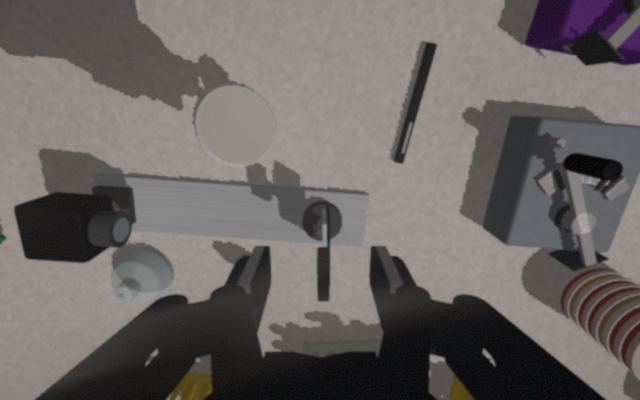

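The picture shows the mirror grip at (323,272), midway between the fingers and aligned with the pads.

Emit:
{"fn": "carry_out", "kwargs": {
  "series": [
    [-0.029,0.0006,0.01,0,0.05],
    [-0.029,0.0006,0.02,0,0.05],
    [0,0,0.03,0,0.05],
    [0,0,0.03,0,0.05],
    [0,0,0.013,0,0.05],
    [0,0,0,0,0.05],
    [0,0,0,0,0.0],
    [0,0,0,0,0.0],
    [0,0,0,0,0.0],
    [0,0,0,0,0.0],
    [0,0,0,0,0.0]
  ],
  "force": 40
}}

```text
clock: 6.32
eef_pos: [0.4911, 0.0496, 0.1438]
tool_rot: [0.07, 3.138, -0.001]
ft_force: [-1.7, -1.5, 7.4]
width: 0.109
finger_force: 41.0
```

Emit:
{"fn": "carry_out", "kwargs": {
  "series": [
    [0,0,0,-0.05,0],
    [0,0,0,-0.08,0],
    [0,0,0,-0.09,0],
    [0,0,0,-0.09,0],
    [0,0,0,-0.09,0],
    [0,0,0,-0.09,0],
    [0,0,0,-0.09,0],
    [0,0,0,-0.09,0],
    [0,0,0,-0.08,0],
    [0,0,0,-0.07,0],
    [0,0,0,-0.053,0],
    [0,0,0,0,0]
  ]
}}

```text
clock: 7.32
eef_pos: [0.4914, 0.049, 0.1438]
tool_rot: [-1.267, 2.873, -0.004]
ft_force: [-0.1, -6.0, 6.7]
width: 0.11
finger_force: 40.7
```

Emit:
{"fn": "carry_out", "kwargs": {
  "series": [
    [0,0,0,0,0],
    [0,0,0,0,0],
    [0,0,0,0,0],
    [0,0,0,0,0]
  ]
}}

```text
clock: 7.65
eef_pos: [0.4914, 0.049, 0.1438]
tool_rot: [-1.262, 2.874, -0.004]
ft_force: [0.2, -6.0, 6.3]
width: 0.11
finger_force: 40.7
```

Run:
```python
from h import *
from scipy.spatial.transform import Rotation as Ro
s=ctrl.read_state(); R=Ro.from_rotvec(s['tool_rot']).as_matrix(); print(s['eef_pos'],s['finger_force'],s['joint_velocities'].__repr__(),'normal deg',np.degrees(np.arctan2(-R[1,1],-R[0,1])))
p,d,ci=shot('side'); W=cloud(d,ci); W[d==0]=9; x,y,z=W[...,0],W[...,1],W[...,2]
cv2.imwrite('pics/s4.png',cv2.resize(p[130:230,240:400],(800,500),interpolation=cv2.INTER_CUBIC))
for a,b in [(.065,.104)]:
    m=(abs(x-.491)<.05)&(abs(y-.048)<.05)&(z>a)&(z<b)
    if m.sum()>5:
        v=cv2.fitLine(W[m][:,:2].astype(np.float32),cv2.DIST_HUBER,0,.01,.01).ravel(); print(m.sum(),v,'face deg',np.degrees(np.arctan2(v[1],v[0])))
p,d,ci=shot('wrist'); W=cloud(d,ci); W[d==0]=9; x,y,z=W[...,0],W[...,1],W[...,2]
m=(abs(x-.491)<.05)&(abs(y-.048)<.05)&(z>.095)&(z<.112); print('frame',m.sum())
if m.sum()>5: v=cv2.fitLine(W[m][:,:2].astype(np.float32),cv2.DIST_HUBER,0,.01,.01).ravel(); print('frame',np.degrees(np.arctan2(v[1],v[0])))
```

```text
[0.4913952  0.04899307 0.14380305] 40.7459658337757 array([-0.0004728 ,  0.00132114, -0.00084113,  0.00169884,  0.00037748,
        0.00119294]) normal deg -42.57815859026029
37 [0.7082655  0.70594615 0.47857434 0.03680658] face deg 44.906033
frame 574
frame 46.86589
```

View pics/s4.png

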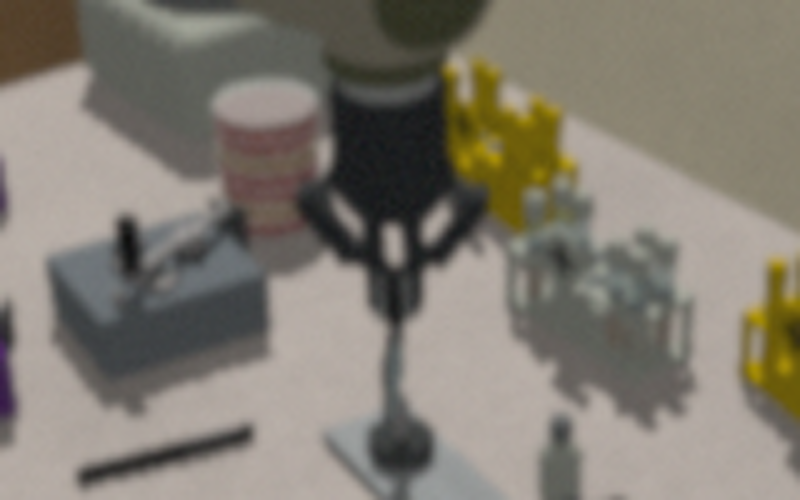

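The side view shows the mirror held in the gripper and turned edge-on at (395,360), with the lever still in its notch and nothing displaced. The frame's measured normal is -43.1° against a target of -42.5°, and the tolerance is ±3°. I'm handing the job in.

```bash
python3 -c "
from rig import ctrl
print(ctrl.close_job())"
```

```text
the job is handed in; nothing more can be done
None
```

I handed the job in with the lever in the marked notch (about 1.0 rad) and the mirror still gripped and steady, its measured angle within about 0.6° of the one that centres the tag; the judge's verdict was not shown.

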